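Close, bolt and start the sensor test fixture

TASK

A sensor lies ready in the nest of the grey test fixture, whose blue-framed cover stands open. Using only the fingertips, gently swing the cover fully shut without slamming it, push the sliding bolt all the way home over the cover's tongue, and only then press the green start button right down and let it go. Grasp and lift nothing, do not shift the sensor in its nest, and leave everything else on the bench where it is.

Things in the scene. Friction and masses are not known exactly. Their poses are not given: they have to be found in the camera images.
- test_fixture: grey base, standing still; deck 60 mm above the bench. Origin on the bench below the nest; x points from the front (robot's side) back to the hinge, y left, z up. Housing from x -130 (front) to +100, y -95 to +95 mm. In front of the cover, mid-deck, is the bolt's steel bed with guide rails: x -126 to -82, y -19 to +19 mm, tops 77 mm above the bench
- cover (a joint): angle of the hinged cover (rad): 0 fully shut (lying level just over the deck), growing as it opens; 1.57 stands upright, stops at 1.6. Its hinge is stiff: the cover stays at whatever angle it is left and takes about 1 to 3 N at its front edge to move, all the way down; it never falls by itself
- cover_hinge (a point): point on the hinge line at its middle: 80 mm behind the fixture's origin, 69 mm above the bench; the line runs along the fixture's y
- cover_edge (a point): middle of the cover's front frame bar on the outer face (top when shut, rear face when open), 131 mm from the hinge line, 72.5 mm above the bench when shut; z points out of that face, x to the hinge. Cover 150 mm wide, frame 12 mm thick, ends 138 mm from the hinge line; at the middle a steel tongue, 18 mm wide, 5 mm thick, reaches 21 mm farther, its top 7 mm below the outer face
- bolt (a joint): travel of the slide bolt (m): 0 drawn back towards the front, 0.022 fully home over the cover's tongue (pushed along the fixture's +x); takes about 3 N and stays where it is left. Moved far forward before the cover is shut, it bars the cover's tongue
- bolt_knob (a point): centre of the bolt's upright black knob, 17 mm across, 16 mm high, moving with the bolt; 95 mm above the bench (knob from 87 to 103 mm; below it a steel stem 11 mm across). It is 110 mm in front of the fixture's origin when the bolt is drawn back, 88 mm when home
- start (a joint): travel of the green start button (m): 0 released, 0.006 right down; springs back; 1.5 N starts it moving and 5 N holds it right down
- start_top (a point): centre of the top of the green start button, 26 mm across, 82 mm above the bench when released; on the deck left of the bolt (102 mm in front of and 64 mm to the left of the fixture's origin), in a black collar 42 mm across
- sensor: black sensor, 16x17x4 mm with two leads, lying loose on the deck in the nest under the cover
- side_cutters: orange-handled side cutters, 50x118x12 mm, lying behind the clamp fixture
- plug_gauge: plug gauge, 17x94x15 mm, lying at the front of the bench
- pot_1: small white pot with a blue cap, 36 mm across, 39 mm high
- brush: black dust brush, 144 mm long, lying left of the clamp fixture
- sensor_next: another black sensor, 16x17x4 mm with two leads, waiting in the black tray on the left

How it is judged:
By the outcome, as a careful person would: the job done as asked, in the order asked, and still so for the second after the job is handed in, with the robot touching nothing.
It also fails if it takes over 48 s, if anything falls off the work surface, if the arm or the gripper's body presses on something with over 40 N, if the wrist force passes 120 N, or if a joint passes its speed limit or range.

ROBOT

A 6-joint arm with a two-finger parallel gripper is mounted at the origin on a cart in front of the work surface, level with it; the furniture and walls round the work are solid. World frame = base frame: x ahead of the robot, y to its left, z up, the work surface at z = 0. Lengths are in m, angles in rad, forces in N, time in s.
With the tool pointing down it reaches from about 0.375 to 0.975 m from the base axis. Payload 3.8 kg.
Tool frame: the origin (TCP) lies midway between the tips of the shut fingers; the grasp point (between the pads) lies 19 mm behind it; z points along the fingers, y is the direction in which the jaws open and shut (so a half turn about z gives the same grasp; the last joint's range is limited). The gripper opens to 85 mm and grips with 20 to 120 N. Pads are 22 mm wide; open, the fingers measure 114 mm over their backs; the gripper's body (76 mm by 85 mm) begins 54 mm behind the grasp point. The pads swing forward as they close: fully open they stand 13 mm farther back than shut.
Start: joints at [-1.304, 0.264, 1.604, -0, 1.274, -0.037], TCP at [0.202, -0.644, 0.231] pointing down, gripper open.
Joint ranges: [-2.63, 2.63], [-0.94, 2.18], [0.31, 2.57], [-1.31, 4.45], [0, 2.66], [-2.55, 2.55]. Speed limits (rad/s): [2.57, 2.57, 3.14, 3.14, 3.14, 3.14].

INTERFACE

Orientations are given as a rotation vector (axis times angle).
In Python, from workcell import bot gives the robot as it stands.
- The arm moves only by the shell command python3 -m inch 'ROWS' [FORCE]. ROWS is JSON, a list of rows, each an object of numbers: "dx", "dy", "dz": the shift along the tool's x, y, z in m; "ax", "ay", "az": the turn, a rotation vector about the tool's x, y, z in degrees; "fingers": the opening, from -1 (shut) to 1 (fully open). A call has 1 to 20 rows; each row is the pose to reach, as a shift and turn from the pose measured when the call began, along the tool's axes at that moment; what a row does not reach only later rows make up. A row lasts 1/8 s, in which the tool goes at most 62.5 mm and 10.7 degrees, less where a joint would pass 70% of its speed; a pose out of reach is approached as far as the arm can. A call with a gripper value outside its range is refused whole. The fingers move at their own pace and stop on an object; FORCE is the grip in N (left out, the last holds). Time passes only in rows, so rows that repeat a pose let the fingers close. It gives the time, the measured TCP pose, the force and the opening at its end, in the units of the state.
- bot.read_state(): the state, without advancing time (a new reading comes with each control period).
- bot.read_camera(name): name is "scene" or "side" or "wrist"; returns (picture, depth): 420x560x3 uint8, blue, green, red; 420x560 float32, m along the optical axis (not along the pixel's ray), 0 where there is no reading.
- bot.get_calibration(name): a dict with "intrinsics" (3x3 intrinsics, pixels), "view" (4x4, takes a point from world to camera coordinates). Camera axes: x right, y down, z forward; pixel columns grow to the right and rows downward; lengths in m; the calibration is good to about 2 mm. A picture is of the moment at which its call begins: read the wrist's pose just before it. get_calibration takes no time and is no camera call; for the wrist camera it gives the pose at the moment of the call.
- bot.finish_job(): hands the job in, once; it reports no verdict.
Trained networks look in the newest picture that a camera, given by its name, has taken for a name from the list of things; names that differ only in an ending like _2 or _b are one class to them, and where a whole thing is asked for, a point or a joint stands for the part that bears it (a point fixed in the world has none). Each returns a list of dicts, best first, with "p" (0 to 1); they miss things now and then, are a little off and sometimes report something else, mostly with a low value. They report only what shows in the picture. A call takes as long as a camera call.
- bot.masks_of(camera, thing): "region" (420x560 bool, what is visible of it) and "box" ([left, top, right, bottom] in pixels, round what is visible of it).
The state is a dict: "time": time; "q": joint angles; "joint_vel": joint speeds; "joint_torque": joint torques, N m; "tool_pos": TCP position; "tcp_rot": TCP orientation; "wrist_force": force on the tool from outside, world axes, zero at the start; "torque": the same for the moment, N m; "width": opening from 0.0 (shut) to 1.0 (fully open).
Only numpy, scipy, OpenCV 4.12 (cv2) and the standard library are available. Lean on these libraries where they do the work, as an engineer would, in place of code of your own. Each camera call takes 0.05 s, during which the arm holds its last target. There are 200 camera calls.

## Working session

There is one attempt and no reset: what is moved stays moved. The work goes in short steps, Python scripts to look and compute and a shell command to move; the robot and the scene stay as the last step left them, time stands still between calls to the robot, and variables do not carry over. Pictures are saved under pics/ and viewed, about 8 in all and at most 12, crops included, and the job is handed in when it is done.

```bash
ls; mkdir -p pics; cat > h.py <<'E'
import numpy as np,cv2
from workcell import bot
from scipy.spatial.transform import Rotation as R
def pts(cam,depth,mask):
    c=bot.get_calibration(cam);K=np.array(c["intrinsics"]);V=np.array(c["view"])
    v,u=np.nonzero(mask&(depth>0));z=depth[v,u]
    p=np.c_[(u-K[0,2])/K[0,0]*z,(v-K[1,2])/K[1,1]*z,z]
    return (p-V[:3,3])@V[:3,:3]
def proj(cam,P):
    c=bot.get_calibration(cam);K=np.array(c["intrinsics"]);V=np.array(c["view"])
    q=(np.atleast_2d(P)@V[:3,:3].T+V[:3,3])@K.T
    return q[:,:2]/q[:,2:]
E
python3 - <<'E'
from h import *
np.set_printoptions(precision=4,suppress=True)
ims=[]
for cam in ["scene","side"]:
    im,d=bot.read_camera(cam);im=im.copy();np.save(f"{cam}_d.npy",d);cv2.imwrite(f"pics/{cam}0.png",im)
    for n in ["bolt_knob","start_top","cover","test_fixture","sensor"]:
        for r in bot.masks_of(cam,n)[:2]:
            P=pts(cam,d,r["region"]); print(cam,n,round(r["p"],2),r["box"],len(P),np.median(P,0) if len(P) else 0, P.min(0) if len(P) else 0,P.max(0) if len(P) else 0)
print(bot.read_state())
E
```

```text
pics
scene start_top 0.47 [319.7, 184.7, 326.3, 190.0] 59 [ 0.4578 -0.1886  0.0797] [ 0.4467 -0.2035  0.0687] [ 0.4713 -0.1793  0.0881]
scene cover 0.76 [269.9, 122.3, 328.3, 167.2] 718 [ 0.575  -0.2543  0.1359] [ 0.5208 -0.5039 -0.0038] [ 0.6647 -0.1869  0.1814]
scene test_fixture 0.82 [260.8, 120.4, 355.7, 212.5] 4513 [ 0.5327 -0.2322  0.0596] [ 0.4152 -0.4751 -0.0063] [ 0.6917 -0.1573  0.1814]
side bolt_knob 0.6 [290.3, 175.6, 301.4, 188.6] 59 [ 0.4486 -0.2543  0.0884] [ 0.4394 -0.2727  0.0722] [ 0.4672 -0.2485  0.1034]
side cover 0.77 [233.3, 150.2, 268.2, 192.8] 550 [ 0.5796 -0.2331  0.1313] [ 0.4487 -1.7604 -0.2672] [ 0.635  -0.1869  0.1785]
side test_fixture 0.82 [222.1, 147.6, 306.5, 221.1] 3379 [ 0.5501 -0.1942  0.0592] [ 0.4112 -2.1476 -0.4924] [ 0.6762 -0.1595  0.1761]
{'time': 0.6, 'q': array([-1.3039,  0.2639,  1.604 ,  0.    ,  1.2737, -0.0369]), 'joint_vel': array([ 0.0008,  0.0007, -0.0012, -0.0003, -0.0008,  0.0008]), 'joint_torque': array([  0.0003, -51.4642, -36.7457,   0.    ,   0.0013,   0.    ]), 'tool_pos': array([ 0.2019, -0.6441,  0.2313]), 'tcp_rot': array([3.1053, 0.4754, 0.0001]), 'wrist_force': array([-0.3003,  0.2918,  0.2409]), 'torque': array([-0.0128, -0.0223,  0.0028]), 'width': 0.9982876973861471}
```

View pics/scene0.png

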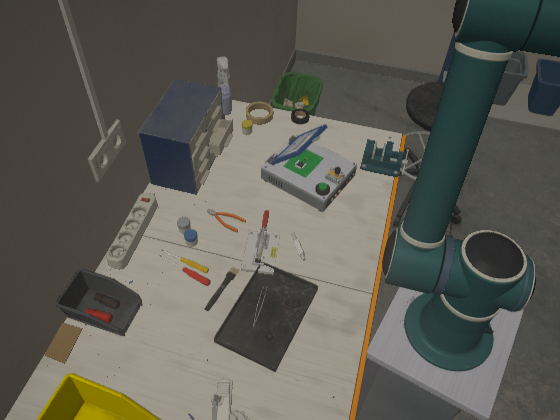

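View pics/side0.png

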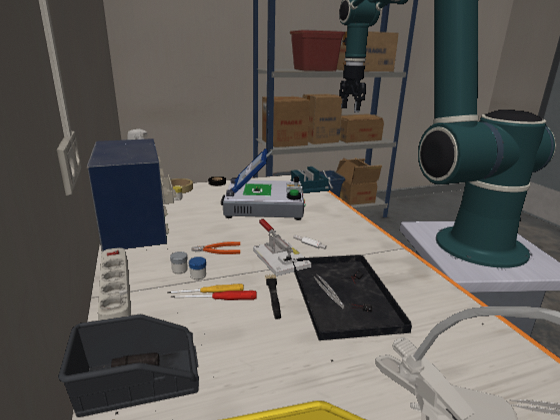

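```bash
python3 - <<'E'
from h import *
np.set_printoptions(precision=4,suppress=True)
A=[]
for cam in ["scene","side"]:
    im,d=bot.read_camera(cam)
    m=bot.masks_of(cam,"test_fixture")[0]["region"];P=pts(cam,d,m)
    D=P[(abs(P[:,2]-.06)<.006)]
    med=np.median(D,0);D=D[np.linalg.norm(D-med,axis=1)<.2]
    print(cam,len(D),cv2.minAreaRect((D[:,:2]*1000).astype(np.float32)))
    K=pts(cam,d,bot.masks_of(cam,"bolt_knob")[0]["region"]) if bot.masks_of(cam,"bolt_knob") else np.zeros((1,3));print("knob",np.median(K,0))
    c=bot.masks_of(cam,"cover")[0]["region"];C=pts(cam,d,cv2.erode(c.astype(np.uint8),np.ones((3,3)))>0)
    C=C[(C[:,2]>.1)&(C[:,2]<.2)&(np.linalg.norm(C-med,axis=1)<.25)]
    c0=np.median(C,0);u,s,vt=np.linalg.svd(C-c0);print("cover",len(C),c0,"n",vt[2],"hinge-ish",vt[0],s,C[C[:,2].argsort()[-15:]].mean(0))
    x0,y0,x1,y1=[int(v) for v in (lambda uv:(uv[:,0].min()-10,uv[:,1].min()-10,uv[:,0].max()+10,uv[:,1].max()+10))(np.argwhere(m)[:,::-1])]
    A.append(cv2.resize(im[y0:y1,x0:x1],(400,400)))
cv2.imwrite("pics/c1.png",np.hstack(A))
E
```

```text
scene 2 ((472.5567932128906, -222.31533813476562), (8.905309677124023, 0.0), -144.82984924316406)
knob [0. 0. 0.]
cover 440 [ 0.5667 -0.2481  0.1448] n [ 0.6849 -0.0489  0.727 ] hinge-ish [ 0.227   0.9624 -0.1491] [0.872  0.6068 0.0525] [ 0.5377 -0.2508  0.1722]
side 1262 ((539.291259765625, -263.83233642578125), (190.04440307617188, 222.03976440429688), 85.09835052490234)
knob [ 0.4482 -0.2547  0.0885]
cover 334 [ 0.5716 -0.2289  0.1381] n [-0.6957  0.0311 -0.7177] hinge-ish [ 0.2158  0.962  -0.1675] [0.7466 0.5302 0.0528] [ 0.5375 -0.2559  0.1701]
```

View pics/c1.png

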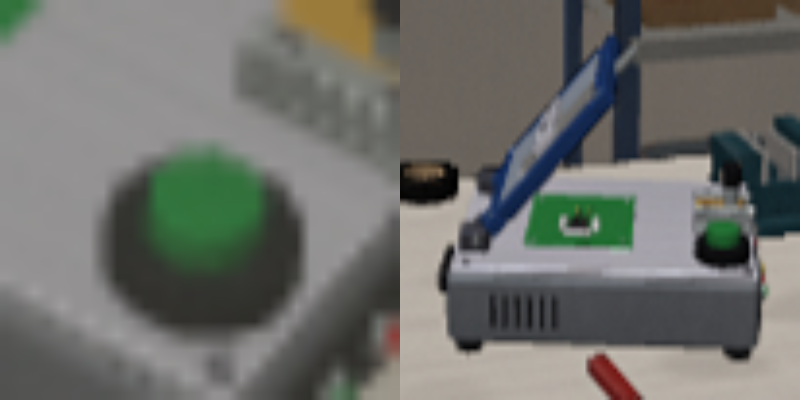

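```bash
python3 -m inch '[{"dx":0.02,"dy":-0.015,"dz":-0.05,"az":3,"fingers":-1},{"dx":0.06,"dy":-0.05,"dz":-0.1,"az":7,"fingers":-1},{"dx":0.1,"dy":-0.08,"dz":-0.12,"az":11,"fingers":-1},{"dx":0.14,"dy":-0.115,"dz":-0.12,"az":15,"fingers":-1},{"dx":0.18,"dy":-0.15,"dz":-0.12,"az":19,"fingers":-1},{"dx":0.22,"dy":-0.185,"dz":-0.12,"az":22,"fingers":-1},{"dx":0.26,"dy":-0.215,"dz":-0.12,"az":22,"fingers":-1},{"dx":0.3,"dy":-0.25,"dz":-0.12,"az":22,"fingers":-1},{"dx":0.33,"dy":-0.275,"dz":-0.12,"az":22,"fingers":-1},{"dx":0.353,"dy":-0.292,"dz":-0.12,"az":22,"fingers":-1},{"dx":0.353,"dy":-0.292,"dz":-0.12,"az":22,"fingers":-1},{"dx":0.353,"dy":-0.292,"dz":-0.12,"az":22,"fingers":-1}]'
cat > look.py <<'E'
from h import *
import sys
np.set_printoptions(precision=4,suppress=True)
s=bot.read_state();print(s["time"],s["tool_pos"],R.from_rotvec(s["tcp_rot"]).as_matrix()[:,0],s["q"],s["width"])
cam="wrist";c=bot.get_calibration(cam)
im,d=bot.read_camera(cam);cv2.imwrite(sys.argv[1],cv2.resize(im,None,fx=1.4,fy=1.4));np.save("w_d.npy",d)
for n in ["bolt_knob","start_top","cover_edge","test_fixture","sensor"]:
    for r in bot.masks_of(cam,n)[:1]:
        P=pts(cam,d,r["region"]);
        if not len(P): continue
        print(n,round(r["p"],2),r["box"],len(P),np.median(P,0),np.percentile(P,2,0),np.percentile(P,98,0))
        if n=="test_fixture":
            D=P[(abs(P[:,2]-.06)<.005)];print("rect",len(D),cv2.minAreaRect((D[:,:2]*1000).astype(np.float32)))
            B=P[(P[:,2]>.09)];
        if n in("bolt_knob","start_top"):
            T=P[P[:,2]>np.percentile(P[:,2],90)-.004];print(" top centre",(T.min(0)+T.max(0))/2,T.mean(0))
E
python3 look.py pics/w1.png
```

```text
1.05 [ 0.2019 -0.6441  0.2313] [ 0.9542  0.2992 -0.    ] [-1.3039  0.2639  1.604  -0.      1.2737 -0.0369] 0.999562145450603invalid input at $[0]: expected keys dx, dy, dz, ax, ay, az, fingers
```

View pics/w1.png

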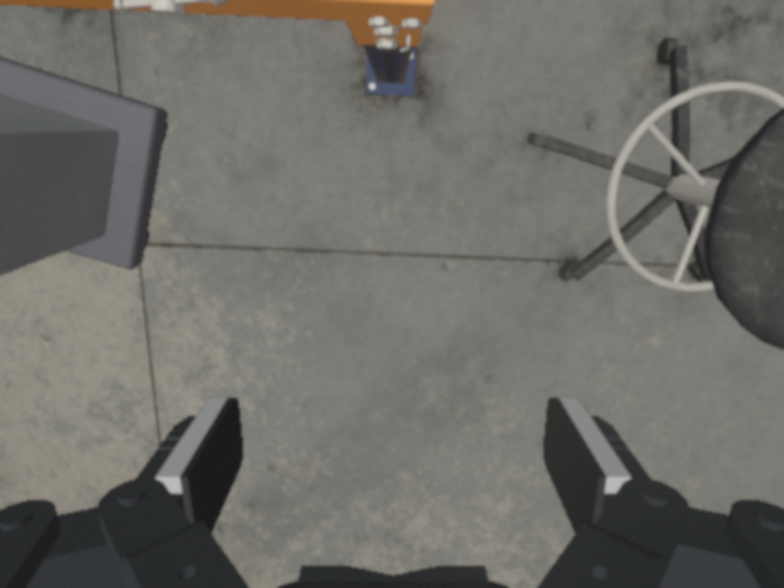

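The wrist picture shows only floor: all seven keys are needed in each row, so nothing moved.

```bash
python3 -m inch '[{"dx":0.02,"dy":-0.015,"dz":-0.05,"ax":0,"ay":0,"az":3,"fingers":-1},{"dx":0.06,"dy":-0.05,"dz":-0.1,"ax":0,"ay":0,"az":7,"fingers":-1},{"dx":0.1,"dy":-0.09,"dz":-0.12,"ax":0,"ay":0,"az":11,"fingers":-1},{"dx":0.14,"dy":-0.125,"dz":-0.12,"ax":0,"ay":0,"az":15,"fingers":-1},{"dx":0.18,"dy":-0.16,"dz":-0.12,"ax":0,"ay":0,"az":19,"fingers":-1},{"dx":0.22,"dy":-0.2,"dz":-0.12,"ax":0,"ay":0,"az":22,"fingers":-1},{"dx":0.26,"dy":-0.24,"dz":-0.12,"ax":0,"ay":0,"az":22,"fingers":-1},{"dx":0.3,"dy":-0.275,"dz":-0.12,"ax":0,"ay":0,"az":22,"fingers":-1},{"dx":0.325,"dy":-0.3,"dz":-0.12,"ax":0,"ay":0,"az":22,"fingers":-1},{"dx":0.325,"dy":-0.3,"dz":-0.12,"ax":0,"ay":0,"az":22,"fingers":-1},{"dx":0.325,"dy":-0.3,"dz":-0.12,"ax":0,"ay":0,"az":22,"fingers":-1}]'
python3 look.py pics/w2.png
```

```text
time: 2.72
tool_pos: [0.4222, -0.2609, 0.3514]
tcp_rot: [3.138, -0.125, -0.0]
wrist_force: [-0.6, -0.9, 0.8]
width: -0.001
2.725 [ 0.4222 -0.2609  0.3514] [ 0.9968 -0.0796 -0.    ] [-0.6033 -0.1322  1.8071 -0.0006  1.4664  1.0473] -0.0005067636783146178
bolt_knob 0.63 [270.3, 119.6, 287.0, 153.4] 498 [ 0.4553 -0.2616  0.0739] [ 0.4416 -0.2697  0.0712] [ 0.4723 -0.2535  0.1031]
 top centre [ 0.448  -0.2607  0.1015] [ 0.448  -0.2609  0.1018]
start_top 0.89 [206.7, 124.7, 231.0, 146.3] 461 [ 0.4613 -0.1988  0.0806] [ 0.4501 -0.2102  0.0709] [ 0.4722 -0.1864  0.0825]
 top centre [ 0.4609 -0.1977  0.0805] [ 0.4608 -0.198   0.0807]
cover_edge 0.85 [182.5, 0.0, 369.1, 69.0] 9237 [ 0.5522 -0.2689  0.1585] [ 0.527  -0.3401  0.1353] [ 0.5764 -0.1987  0.1755]
test_fixture 0.82 [182.1, 0.0, 369.3, 162.1] 27200 [ 0.5176 -0.2664  0.06  ] [ 0.4307 -0.3514  0.0563] [ 0.5733 -0.1779  0.1691]
rect 14863 ((509.95135498046875, -265.8663330078125), (184.30393981933594, 161.23353576660156), 85.3667984008789)
```

View pics/w2.png

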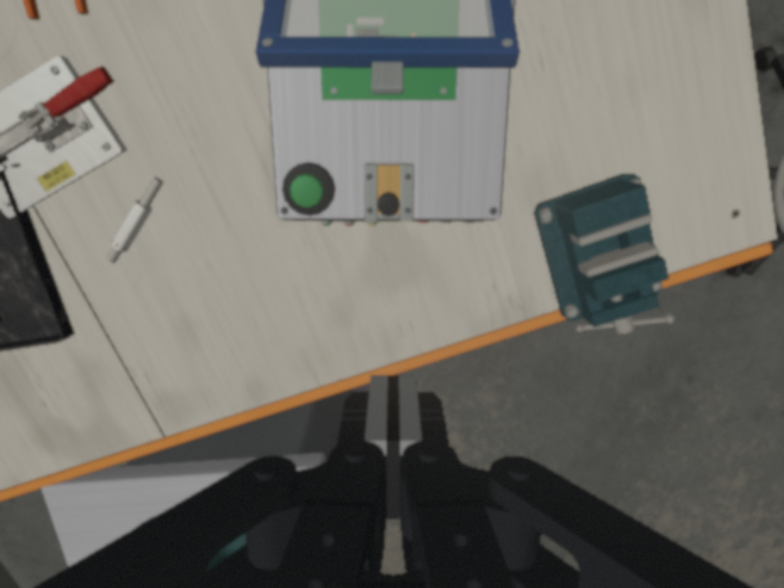

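The picture shows the knob at (388,205), the button at (307,190), the cover's bar along row 50, and the tool aligned with the fixture. The estimates agree: yaw about -4.6°, origin about (0.5576, -0.2696), cover about 45° open. Next I'll compute an arc table.

```bash
python3 - <<'E'
from h import *
for t in list(range(60,-1,-3)):
    a=np.radians(t);x=80-131*np.cos(a)+3.5*np.sin(a)+8;z=69+131*np.sin(a)+3.5*np.cos(a)
    print(t,"dx %.3f dz %.3f z %.3f"%((135.7+x)/1e3,.3514-z/1e3,z/1e3))
E
python3 -m inch '[{"dx":0.05,"dy":-0.002,"dz":0.03,"ax":0,"ay":0,"az":0,"fingers":-1},{"dx":0.1,"dy":-0.002,"dz":0.06,"ax":0,"ay":0,"az":0,"fingers":-1},{"dx":0.14,"dy":-0.002,"dz":0.1,"ax":0,"ay":0,"az":0,"fingers":-1},{"dx":0.157,"dy":-0.002,"dz":0.14,"ax":0,"ay":0,"az":0,"fingers":-1},{"dx":0.157,"dy":-0.002,"dz":0.165,"ax":0,"ay":0,"az":0,"fingers":-1},{"dx":0.157,"dy":-0.002,"dz":0.169,"ax":0,"ay":0,"az":0,"fingers":-1},{"dx":0.157,"dy":-0.002,"dz":0.169,"ax":0,"ay":0,"az":0,"fingers":-1}]'
```

```text
60 dx 0.161 dz 0.167 z 0.184
57 dx 0.155 dz 0.171 z 0.181
54 dx 0.150 dz 0.174 z 0.177
51 dx 0.144 dz 0.178 z 0.173
48 dx 0.139 dz 0.183 z 0.169
45 dx 0.134 dz 0.187 z 0.164
42 dx 0.129 dz 0.192 z 0.159
39 dx 0.124 dz 0.197 z 0.154
36 dx 0.120 dz 0.203 z 0.149
33 dx 0.116 dz 0.208 z 0.143
30 dx 0.112 dz 0.214 z 0.138
27 dx 0.109 dz 0.220 z 0.132
24 dx 0.105 dz 0.226 z 0.125
21 dx 0.103 dz 0.232 z 0.119
18 dx 0.100 dz 0.239 z 0.113
15 dx 0.098 dz 0.245 z 0.106
12 dx 0.096 dz 0.252 z 0.100
9 dx 0.095 dz 0.258 z 0.093
6 dx 0.094 dz 0.265 z 0.086
3 dx 0.093 dz 0.272 z 0.079
0 dx 0.093 dz 0.279 z 0.072
time: 3.9
tool_pos: [0.5786, -0.2727, 0.1827]
tcp_rot: [3.139, -0.129, 0.0]
wrist_force: [-0.2, 0.1, 0.5]
width: -0.001
```

```bash
python3 -m inch '[{"dx":-0.007,"dy":0,"dz":0.005,"ax":0,"ay":0,"az":0,"fingers":-1},{"dx":-0.013,"dy":0,"dz":0.009,"ax":0,"ay":0,"az":0,"fingers":-1},{"dx":-0.018,"dy":0,"dz":0.014,"ax":0,"ay":0,"az":0,"fingers":-1},{"dx":-0.023,"dy":0,"dz":0.018,"ax":0,"ay":0,"az":0,"fingers":-1},{"dx":-0.026,"dy":0,"dz":0.021,"ax":0,"ay":0,"az":0,"fingers":-1},{"dx":-0.028,"dy":0,"dz":0.023,"ax":0,"ay":0,"az":0,"fingers":-1},{"dx":-0.031,"dy":0,"dz":0.026,"ax":0,"ay":0,"az":0,"fingers":-1},{"dx":-0.033,"dy":0,"dz":0.028,"ax":0,"ay":0,"az":0,"fingers":-1},{"dx":-0.037,"dy":0,"dz":0.034,"ax":0,"ay":0,"az":0,"fingers":-1},{"dx":-0.041,"dy":0,"dz":0.039,"ax":0,"ay":0,"az":0,"fingers":-1}]'
```

```text
time: 5.15
tool_pos: [0.5375, -0.2694, 0.1432]
tcp_rot: [3.138, -0.129, 0.001]
wrist_force: [0.8, -0.7, -0.1]
width: 0.001
```

```bash
cat > ang.py <<'E'
from h import *
np.set_printoptions(precision=3,suppress=True)
O=np.array([.5576,-.2696,0]);a=-.080;Rz=R.from_euler("z",a).as_matrix()
ims=[]
for cam in ["side","scene"]:
    im,d=bot.read_camera(cam)
    for r in bot.masks_of(cam,"cover")[:1]:
        P=(pts(cam,d,cv2.erode(r["region"].astype(np.uint8),np.ones((3,3)))>0)-O)@Rz
        P=P[(abs(P[:,0])<.13)&(abs(P[:,1])<.09)&(P[:,2]>.064)&(P[:,2]<.2)]
        f=np.degrees(np.arctan2(P[:,2]-.069,.08-P[:,0]))
        print(cam,r["p"],len(P),"angle far pts",np.median(f[P[:,0]<.02]),"zmax",np.percentile(P[:,2],98),"xmin",np.percentile(P[:,0],2))
    p=proj(cam,O+[0,0,.09])[0].astype(int);ims.append(cv2.resize(im[p[1]-75:p[1]+75,p[0]-75:p[0]+75],(400,400)))
import sys
cv2.imwrite(sys.argv[1],np.hstack(ims)); print(bot.read_state()["wrist_force"])
E
python3 ang.py pics/s3.png
```

```text
side 0.76 485 angle far pts 33.94272783998317 zmax 0.14655129540279735 xmin -0.03792879374305869
scene 0.71 691 angle far pts 33.49928872419783 zmax 0.1466584933132746 xmin -0.04069178321459697
[ 0.362 -0.301 -0.521]
```

View pics/s3.png

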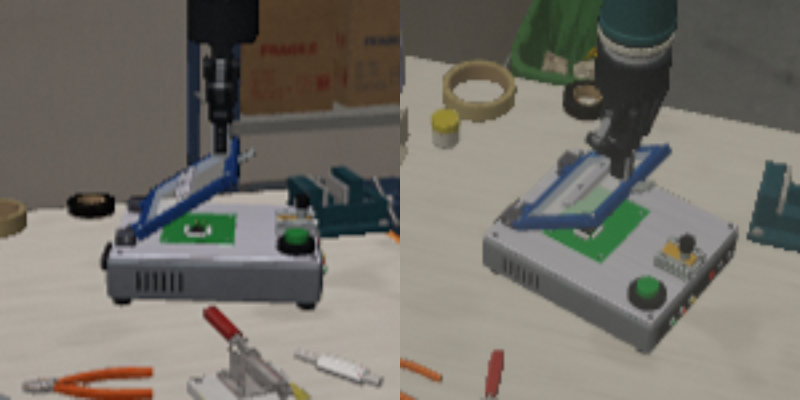

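The cover is following the finger and stands at about 33°. Continuing down the arc, biased 3 mm toward the front so the finger bears on the bar.

```bash
python3 -m inch '[{"dx":-0.003,"dy":0,"dz":0.003,"ax":0,"ay":0,"az":0,"fingers":-1},{"dx":-0.007,"dy":0,"dz":0.006,"ax":0,"ay":0,"az":0,"fingers":-1},{"dx":-0.009,"dy":0,"dz":0.01,"ax":0,"ay":0,"az":0,"fingers":-1},{"dx":-0.01,"dy":0,"dz":0.014,"ax":0,"ay":0,"az":0,"fingers":-1},{"dx":-0.012,"dy":0,"dz":0.018,"ax":0,"ay":0,"az":0,"fingers":-1},{"dx":-0.014,"dy":0,"dz":0.022,"ax":0,"ay":0,"az":0,"fingers":-1},{"dx":-0.016,"dy":0,"dz":0.026,"ax":0,"ay":0,"az":0,"fingers":-1},{"dx":-0.018,"dy":0,"dz":0.03,"ax":0,"ay":0,"az":0,"fingers":-1},{"dx":-0.02,"dy":0,"dz":0.034,"ax":0,"ay":0,"az":0,"fingers":-1},{"dx":-0.021,"dy":0,"dz":0.038,"ax":0,"ay":0,"az":0,"fingers":-1},{"dx":-0.022,"dy":0,"dz":0.042,"ax":0,"ay":0,"az":0,"fingers":-1},{"dx":-0.023,"dy":0,"dz":0.046,"ax":0,"ay":0,"az":0,"fingers":-1},{"dx":-0.024,"dy":0,"dz":0.05,"ax":0,"ay":0,"az":0,"fingers":-1},{"dx":-0.025,"dy":0,"dz":0.054,"ax":0,"ay":0,"az":0,"fingers":-1},{"dx":-0.025,"dy":0,"dz":0.058,"ax":0,"ay":0,"az":0,"fingers":-1},{"dx":-0.026,"dy":0,"dz":0.061,"ax":0,"ay":0,"az":0,"fingers":-1},{"dx":-0.026,"dy":0,"dz":0.064,"ax":0,"ay":0,"az":0,"fingers":-1}]'
```

```text
time: 7.48
tool_pos: [0.5109, -0.2669, 0.0789]
tcp_rot: [-3.138, 0.129, 0.002]
wrist_force: [-0.2, 0.2, 0.2]
width: 0.005
```

```bash
python3 -m inch '[{"dx":0,"dy":0,"dz":0.002,"ax":0,"ay":0,"az":0,"fingers":-1},{"dx":0,"dy":0,"dz":0.004,"ax":0,"ay":0,"az":0,"fingers":-1},{"dx":0,"dy":0,"dz":0.0055,"ax":0,"ay":0,"az":0,"fingers":-1},{"dx":0,"dy":0,"dz":0.007,"ax":0,"ay":0,"az":0,"fingers":-1},{"dx":0,"dy":0,"dz":0.008,"ax":0,"ay":0,"az":0,"fingers":-1},{"dx":0,"dy":0,"dz":0.008,"ax":0,"ay":0,"az":0,"fingers":-1}]'; python3 ang.py pics/s4.png
```

```text
time: 8.22
tool_pos: [0.5109, -0.2669, 0.0723]
tcp_rot: [-3.138, 0.129, 0.003]
wrist_force: [-3.9, 1.5, 9.4]
width: 0.002
side 0.93 660 angle far pts 1.3472201277724793 zmax 0.07666406214695891 xmin -0.057010518641087006
scene 0.86 1075 angle far pts 1.4621924879963077 zmax 0.07785261040713382 xmin -0.058812161367731194
[-3.847  1.486  9.912]
```

View pics/s4.png

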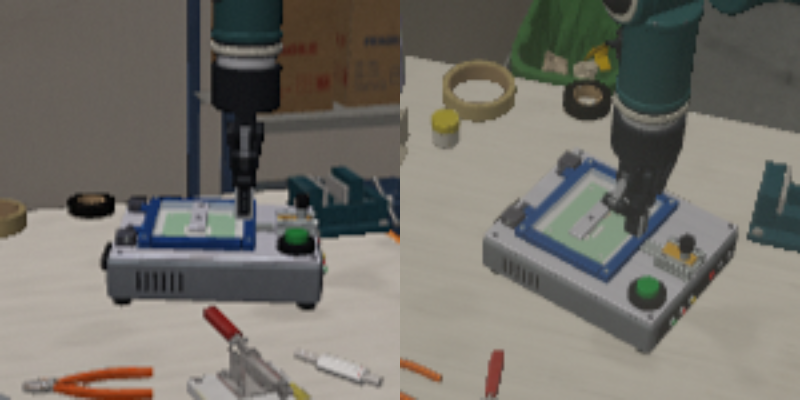

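The picture shows the cover level. A 10 N reaction at z = 72.3 mm confirms it is on its stop. Now lift, go over the knob, and come down in front of it.

```bash
python3 -m inch '[{"dx":0,"dy":0,"dz":-0.015,"ax":0,"ay":0,"az":0,"fingers":-1},{"dx":0,"dy":0,"dz":-0.055,"ax":0,"ay":0,"az":0,"fingers":-1},{"dx":-0.02,"dy":-0.001,"dz":-0.06,"ax":0,"ay":0,"az":0,"fingers":-1},{"dx":-0.06,"dy":-0.001,"dz":-0.06,"ax":0,"ay":0,"az":0,"fingers":-1},{"dx":-0.092,"dy":-0.001,"dz":-0.06,"ax":0,"ay":0,"az":0,"fingers":-1},{"dx":-0.092,"dy":-0.001,"dz":-0.06,"ax":0,"ay":0,"az":0,"fingers":-1},{"dx":-0.092,"dy":-0.001,"dz":-0.035,"ax":0,"ay":0,"az":0,"fingers":-1},{"dx":-0.092,"dy":-0.001,"dz":-0.015,"ax":0,"ay":0,"az":0,"fingers":-1},{"dx":-0.092,"dy":-0.001,"dz":-0.015,"ax":0,"ay":0,"az":0,"fingers":-1}]'; python3 look.py pics/w5.png
```

```text
time: 9.55
tool_pos: [0.419, -0.2577, 0.0865]
tcp_rot: [-3.137, 0.129, 0.006]
wrist_force: [0.1, 0.2, 0.5]
width: -0.002
9.55 [ 0.419  -0.2577  0.0865] [ 0.9966 -0.0822 -0.0037] [-0.602   0.062   2.1256 -0.0002  0.9582  1.0512] -0.0022582959669839916
start_top 0.57 [92.1, 170.9, 161.2, 235.1] 3213 [ 0.4631 -0.2004  0.0829] [ 0.4513 -0.2107  0.0745] [ 0.4738 -0.1878  0.0843]
 top centre [ 0.4619 -0.1985  0.0826] [ 0.4625 -0.1993  0.0829]
cover_edge 0.64 [81.9, 0.0, 478.1, 145.7] 38436 [ 0.5168 -0.2664  0.0736] [ 0.4871 -0.3377  0.0668] [ 0.5357 -0.1964  0.0754]
test_fixture 0.66 [49.6, 0.6, 504.8, 265.3] 102265 [ 0.4907 -0.2646  0.072 ] [ 0.4334 -0.3524  0.0604] [ 0.5343 -0.1782  0.0842]
rect 46802 ((483.5162658691406, -264.2223815917969), (184.7029266357422, 105.09013366699219), 85.24211883544922)
sensor 0.65 [257.5, 150.1, 301.0, 262.2] 4534 [ 0.4561 -0.262   0.0761] [ 0.4427 -0.271   0.0732] [ 0.4754 -0.2535  0.105 ]
```

View pics/w5.png

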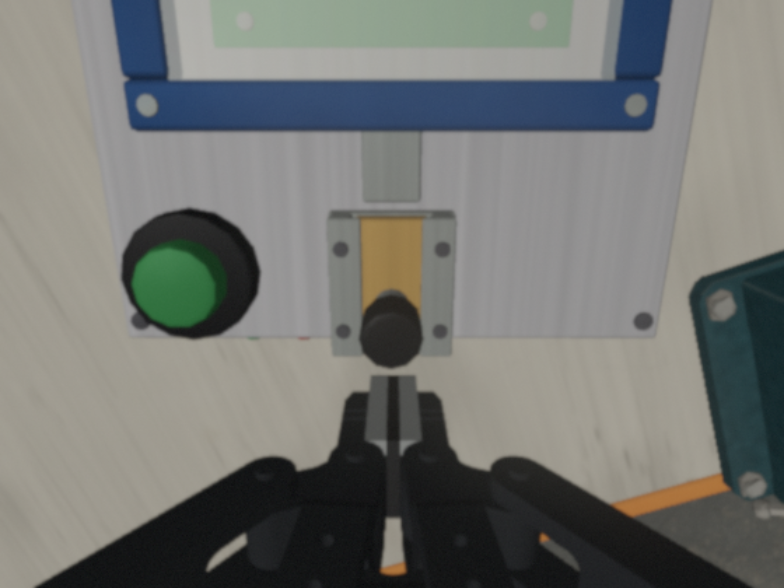

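The fingertip is in line with the knob, which is at (391,332), and about 8 mm in front of it. The cover lies flat with its tongue at (391,165). Pushing the bolt.

```bash
python3 -m inch '[{"dx":0.004,"dy":0,"dz":-0.001,"ax":0,"ay":0,"az":0,"fingers":-1},{"dx":0.007,"dy":0,"dz":-0.001,"ax":0,"ay":0,"az":0,"fingers":-1},{"dx":0.01,"dy":0,"dz":-0.001,"ax":0,"ay":0,"az":0,"fingers":-1},{"dx":0.013,"dy":0,"dz":-0.001,"ax":0,"ay":0,"az":0,"fingers":-1},{"dx":0.016,"dy":0,"dz":-0.001,"ax":0,"ay":0,"az":0,"fingers":-1},{"dx":0.019,"dy":0,"dz":-0.001,"ax":0,"ay":0,"az":0,"fingers":-1},{"dx":0.022,"dy":0,"dz":-0.001,"ax":0,"ay":0,"az":0,"fingers":-1},{"dx":0.025,"dy":0,"dz":-0.001,"ax":0,"ay":0,"az":0,"fingers":-1},{"dx":0.028,"dy":0,"dz":-0.001,"ax":0,"ay":0,"az":0,"fingers":-1},{"dx":0.03,"dy":0,"dz":-0.001,"ax":0,"ay":0,"az":0,"fingers":-1},{"dx":0.03,"dy":0,"dz":-0.001,"ax":0,"ay":0,"az":0,"fingers":-1}]'
```

```text
time: 11.22
tool_pos: [0.4482, -0.261, 0.0895]
tcp_rot: [-3.139, 0.128, 0.007]
wrist_force: [-10.1, 0.7, 6.7]
width: 0.005
```

```bash
python3 look.py pics/w6.png; python3 -c "
import cv2;im=cv2.imread('pics/w6.png');cv2.imwrite('pics/w6c.png',cv2.resize(im[100:480,200:600],None,fx=1.5,fy=1.5))"
```

```text
11.225 [ 0.4482 -0.261   0.0895] [ 0.9967 -0.0815 -0.0046] [-0.574   0.1076  2.0693 -0.0025  0.9688  1.0798] 0.0048050631782983536
bolt_knob 0.91 [246.2, 168.4, 302.3, 278.7] 4811 [ 0.4769 -0.2627  0.0736] [ 0.4631 -0.2736  0.0677] [ 0.4958 -0.2528  0.1028]
 top centre [ 0.469  -0.2619  0.101 ] [ 0.47   -0.262   0.1017]
cover_edge 0.82 [79.2, 0.0, 471.8, 169.4] 61011 [ 0.5333 -0.2671  0.071 ] [ 0.4986 -0.3381  0.0693] [ 0.5622 -0.1963  0.0761]
test_fixture 0.94 [51.5, 0.0, 500.4, 309.1] 115656 [ 0.5112 -0.2652  0.0704] [ 0.4354 -0.3526  0.0581] [ 0.5614 -0.1785  0.0814]
rect 41135 ((496.7684631347656, -264.22991943359375), (185.0454559326172, 135.25308227539062), 85.30847930908203)
```

View pics/w6c.png

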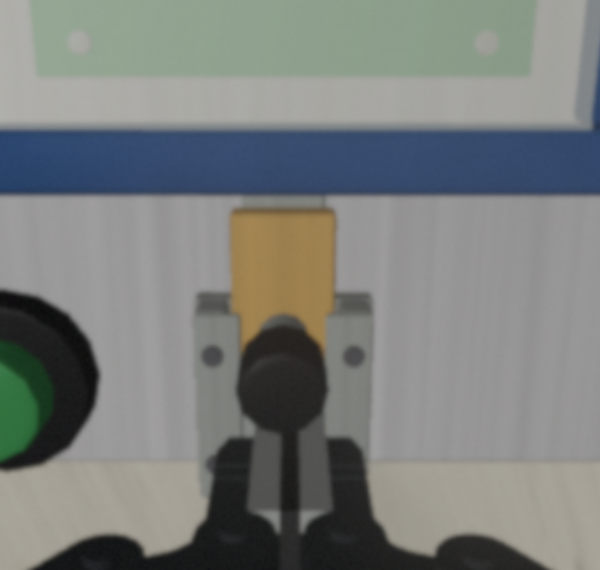

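The bolt now covers the tongue and the knob has moved about 21–22 mm. A slightly firmer push will confirm the stop.

```bash
python3 -m inch '[{"dx":0.001,"dy":0,"dz":0.001,"ax":0,"ay":0,"az":0,"fingers":-1},{"dx":0.002,"dy":0,"dz":0.001,"ax":0,"ay":0,"az":0,"fingers":-1},{"dx":0.003,"dy":0,"dz":0.001,"ax":0,"ay":0,"az":0,"fingers":-1},{"dx":0.003,"dy":0,"dz":0.001,"ax":0,"ay":0,"az":0,"fingers":-1}]'
```

```text
time: 12.02
tool_pos: [0.4482, -0.2608, 0.0883]
tcp_rot: [-3.137, 0.127, 0.017]
wrist_force: [-12.5, 1.1, 9.4]
width: -0.003
```

```bash
python3 -m inch '[{"dx":-0.01,"dy":0,"dz":0,"ax":0,"ay":0,"az":0,"fingers":-1},{"dx":-0.02,"dy":0,"dz":-0.005,"ax":0,"ay":0,"az":0,"fingers":-1},{"dx":-0.02,"dy":0,"dz":-0.04,"ax":0,"ay":0,"az":0,"fingers":-1},{"dx":-0.01,"dy":-0.02,"dz":-0.04,"ax":0,"ay":0,"az":0,"fingers":-1},{"dx":0.008,"dy":-0.064,"dz":-0.04,"ax":0,"ay":0,"az":0,"fingers":-1},{"dx":0.008,"dy":-0.064,"dz":-0.03,"ax":0,"ay":0,"az":0,"fingers":-1},{"dx":0.008,"dy":-0.064,"dz":-0.004,"ax":0,"ay":0,"az":0,"fingers":-1},{"dx":0.008,"dy":-0.064,"dz":-0.004,"ax":0,"ay":0,"az":0,"fingers":-1},{"dx":0.008,"dy":-0.064,"dz":-0.004,"ax":0,"ay":0,"az":0,"fingers":-1}]'
python3 - <<'E'
from h import *
np.set_printoptions(precision=4,suppress=True)
a=-.0815;Rz=R.from_euler("z",a).as_matrix();O=np.array([.5576,-.2696,0])
im,d=bot.read_camera("wrist");r=bot.masks_of("wrist","bolt_knob")[:1]
for q in r:
    P=pts("wrist",d,q["region"]);T=P[P[:,2]>.096]; print(q["p"],len(T),((T.min(0)+T.max(0))/2-O)@Rz)
print(bot.read_state()["tool_pos"])
E
```

```text
time: 13.15
tool_pos: [0.4613, -0.1982, 0.0926]
tcp_rot: [-3.138, 0.128, 0.017]
wrist_force: [-1.2, -0.2, -0.0]
width: 0.003
0.81 1547 [-0.0878  0.0007  0.1002]
[ 0.462  -0.1984  0.0933]
```

The knob is at fixture x = -87.8 mm (home is -88). Pressing the button.

```bash
python3 -m inch '[{"dx":0,"dy":0,"dz":0.006,"ax":0,"ay":0,"az":0,"fingers":-1},{"dx":0,"dy":0,"dz":0.01,"ax":0,"ay":0,"az":0,"fingers":-1},{"dx":0,"dy":0,"dz":0.013,"ax":0,"ay":0,"az":0,"fingers":-1},{"dx":0,"dy":0,"dz":0.016,"ax":0,"ay":0,"az":0,"fingers":-1},{"dx":0,"dy":0,"dz":0.018,"ax":0,"ay":0,"az":0,"fingers":-1},{"dx":0,"dy":0,"dz":0.018,"ax":0,"ay":0,"az":0,"fingers":-1},{"dx":0,"dy":0,"dz":0.018,"ax":0,"ay":0,"az":0,"fingers":-1}]'
```

```text
time: 14.12
tool_pos: [0.462, -0.1986, 0.076]
tcp_rot: [-3.138, 0.128, 0.014]
wrist_force: [-2.8, 0.8, 6.8]
width: -0.004
```

```bash
python3 -m inch '[{"dx":0,"dy":0,"dz":0.002,"ax":0,"ay":0,"az":0,"fingers":-1},{"dx":0,"dy":0,"dz":0.002,"ax":0,"ay":0,"az":0,"fingers":-1},{"dx":0,"dy":0,"dz":0.002,"ax":0,"ay":0,"az":0,"fingers":-1}]'; python3 -m inch '[{"dx":0,"dy":0,"dz":-0.004,"ax":0,"ay":0,"az":0,"fingers":-1},{"dx":0,"dy":0,"dz":-0.01,"ax":0,"ay":0,"az":0,"fingers":-1},{"dx":0,"dy":0,"dz":-0.04,"ax":0,"ay":0,"az":0,"fingers":-1},{"dx":0,"dy":0,"dz":-0.08,"ax":0,"ay":0,"az":0,"fingers":-1},{"dx":-0.04,"dy":0,"dz":-0.12,"ax":0,"ay":0,"az":0,"fingers":-1},{"dx":-0.05,"dy":0,"dz":-0.15,"ax":0,"ay":0,"az":0,"fingers":-1},{"dx":-0.05,"dy":0,"dz":-0.15,"ax":0,"ay":0,"az":0,"fingers":-1},{"dx":-0.05,"dy":0,"dz":-0.15,"ax":0,"ay":0,"az":0,"fingers":-1}]'; python3 look.py pics/w7.png; python3 ang.py pics/s7.png
```

```text
time: 14.5
tool_pos: [0.462, -0.1986, 0.0758]
tcp_rot: [-3.138, 0.128, 0.015]
wrist_force: [-6.6, 1.9, 15.2]
width: 0.002
time: 15.5
tool_pos: [0.4134, -0.1945, 0.2254]
tcp_rot: [-3.138, 0.128, 0.016]
wrist_force: [-0.8, -0.3, -0.1]
width: 0.0
15.5 [ 0.4134 -0.1945  0.2254] [ 0.9966 -0.0814 -0.0101] [-0.4915 -0.148   2.0494 -0.0037  1.2497  1.162 ] 0.00038644954859398456
bolt_knob 0.76 [346.1, 80.7, 381.8, 131.8] 1590 [ 0.4769 -0.2602  0.0725] [ 0.459  -0.2729  0.0683] [ 0.4944 -0.2519  0.1019]
 top centre [ 0.4684 -0.2611  0.0999] [ 0.4686 -0.2609  0.1007]
start_top 0.89 [262.9, 117.3, 295.2, 151.0] 938 [ 0.4604 -0.1966  0.0798] [ 0.4483 -0.208   0.0706] [ 0.4716 -0.1852  0.0814]
 top centre [ 0.4597 -0.1965  0.0795] [ 0.46   -0.1966  0.0798]
cover_edge 0.86 [264.0, 0.0, 476.0, 79.2] 15747 [ 0.5232 -0.2659  0.0699] [ 0.4963 -0.3371  0.0679] [ 0.5481 -0.1944  0.0718]
test_fixture 0.55 [236.4, 0.0, 490.8, 170.2] 39491 [ 0.4948 -0.2592  0.0688] [ 0.43   -0.351   0.0532] [ 0.5474 -0.1739  0.0808]
rect 17651 ((489.146484375, -263.43328857421875), (184.42027282714844, 120.24735260009766), 85.39192962646484)
side 0.58 716 angle far pts 1.256303325114744 zmax 0.07658013209355664 xmin -0.057001294607249675
scene 0.77 1381 angle far pts 1.5151252227114895 zmax 0.07767643960317115 xmin -0.056323287500810275
[-0.53   0.373 -0.616]
```

View pics/w7.png

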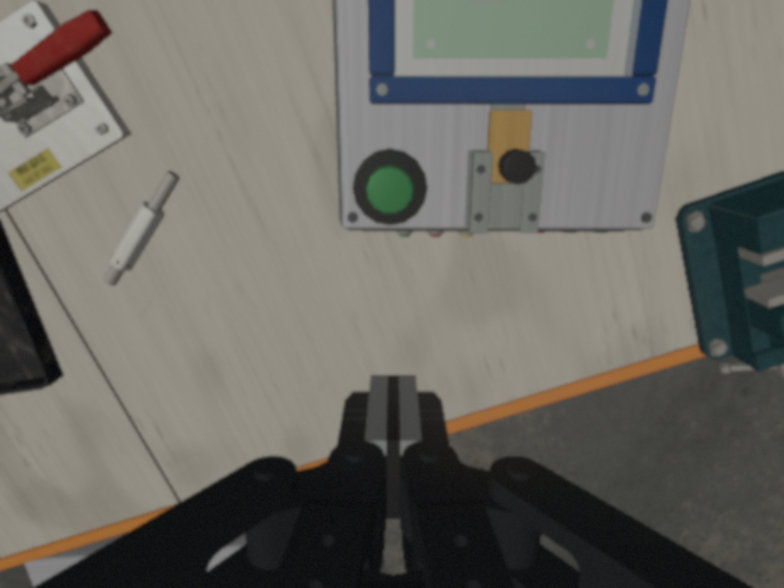

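The picture shows the cover shut, the bolt over the tongue (knob at 517,166) and the button released (389,190). Knob to button along x is 13.9 mm, against 14 mm expected when home.

```bash
python3 -c "
from workcell import bot
print(bot.finish_job())"
```

```text
the job is handed in; nothing more can be done
None
```

The cover is shut, the bolt is home over its tongue, and the start button was pressed right down and let go, in that order. I used closed fingertips and handed the job in at about 16 s.

- **Cover:** I swung it down from about 45° along its own arc, finishing at about 16 mm/s or less. It met its stop at z = 72.3 mm with about 10 N. The last camera check still showed it at about 0°.
- **Bolt:** I pushed it until it stopped advancing at 12.5 N. The knob then measured 87.8 mm in front of the origin, where home is 88 mm. After the press, the distance from knob to button along x was 13.9 mm, where 14 mm is expected.
- **Button:** It bottomed at z = 76 mm with up to 15 N. Afterwards it measured about 80 mm, which matches its reading before the press, so it has sprung back.

The arm ended clear of everything. I did not measure the sensor again after the cover shut. The finger never entered the nest, and I saw nothing else on the bench moved in the parts the last pictures covered. My first move command was refused for missing keys, and nothing moved.

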